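# Lay out the staining place

### The job

Set out the staining place. Stack the two petri dishes on the worktop to the left of the green rack (as the robot looks at it), centred on its left side with a gap of about 3 cm: the dish that now lies under the pen goes at the bottom, the other dish squarely on top of it, and the pen laid across the middle of the upper dish. Stand the brown bottle upright behind the timer (beyond its display), centred on its far side with a gap of about 3 cm, and leave the beaker and the tape roll where they are.

Things in the scene. Friction and masses are not known exactly. Their poses are not given: they have to be found in the camera images.
- rack: green plastic rack with 7 x 7 holes, fixed to the worktop; 118 (x) by 120 (y) by 27 mm high. Origin: centre of its underside. Its own x axis points away from the robot, its y axis to the left, turned by up to about 0.2 rad. Left and centred are meant in this frame: its left side is the face at y = +60 mm.
- minute_timer: small square white timer lying flat with a display and three keys on top, fixed to the worktop; 66 by 66 by 19 mm high. Origin: centre of its underside. Its own x axis points away from the robot (the keys are on the near half, the display on the far half), y to the left, turned by up to about 0.2 rad. Its far side is the face at x = +33 mm; behind and centred are meant in this frame.
- dish_under: flat round closed petri dish of cream colour, 64 mm across, 15 mm high, about 30 g, the one on which the pen lies at the start. Origin: centre of its underside, z up. The lid does not come off; the side is smooth, round and plain, and it can be gripped across in any direction.
- dish_plain: second petri dish, reddish, same shape and size (64 mm across, 15 mm high, about 30 g), lying alone on the worktop at the start. Origin: centre of its underside, z up.
- pen: marker pen, white with a black cap, 132 mm long, 10 mm wide, 12 mm high, about 15 g, balanced at its middle; it does not roll. At the start it lies centred across a petri dish. The strip of worktop along the front edge straight ahead of the robot (x about 0.43, y from -0.05 to 0.09) is free to set it aside. Origin: middle of its length, on its underside; its y axis runs along its length.
- stain: brown bottle with a black cap, upright, about 120 g: round body 50 mm across up to 57 mm, shoulder and neck 25 mm across, cap 28 mm across from 70 to 85 mm height. The cap stays on. Origin: centre of its underside, z up.
- cup: bystander: clear plastic beaker, 64 mm across, 74 mm high, loose, behind the work. Origin: centre of its underside.
- tape: bystander: yellow roll of tape lying flat, 60 mm across, 13 mm high, loose, at the front left, before the centrifuge. Origin: centre of its underside.
Not all that is in view belongs to the job. What is shaped like the dish_under but black is not meant. There is more than one size of the stain; the job needs the smaller.

How it is judged:
At the end, for the whole second after the job is handed in: First dish flat, 105 to 145 mm left of the rack's centre (gap 13 to 53), 15 mm off its middle line at most; other dish on it within 10 mm; pen level on top, middle within 20 mm; bottle upright, 68 to 108 mm behind the timer's centre (gap 10 to 50), within 15 mm of its middle line; all at rest (y of dish_under in the frame of rack between 0.105 and 0.145 m and x of dish_under in the frame of rack between -0.015 and 0.015 m and height (world z) of each of dish_under, stain below 0.006 m and angle between each of dish_under, dish_plain, stain's own z axis and vertical below 0.1 rad and horizontal distance between dish_plain and dish_under below 0.01 m and height (world z) of dish_plain between 0.011 and 0.02 m and height (world z) of pen between 0.025 and 0.042 m and horizontal distance between pen and dish_plain below 0.02 m and angle between pen's own y axis and vertical between 1.45 and 1.69 rad and x of stain in the frame of minute_timer between 0.068 and 0.108 m and y of stain in the frame of minute_timer between -0.015 and 0.015 m and linear speed of each of dish_under, dish_plain, pen, stain below 0.02 m/s); the robot touches nothing.
It fails at once if the beaker is moved by more than 2 cm (distance of cup from where it was at the start of the episode above 0.02 m).
It fails at once if the tape roll is moved by more than 2 cm (distance of tape from where it was at the start of the episode above 0.02 m).
It fails at once if the bottle is tipped over (angle between stain's own z axis and vertical above 0.7 rad).
It also fails if it takes over 128 s, if anything falls off the work surface, if the arm or the gripper's body presses on something with over 40 N, if the wrist force passes 120 N, or if a joint passes its speed limit or range.

### The arm

A 6-joint arm with a two-finger parallel gripper is mounted at the origin on a cart in front of the work surface, level with it; the furniture and walls round the work are solid. World frame = base frame: x ahead of the robot, y to its left, z up, the work surface at z = 0. Lengths are in m, angles in rad, forces in N, time in s.
With the tool pointing down it reaches from about 0.4 to 0.825 m from the base axis. Payload 7 kg.
Tool frame: the origin (TCP) lies midway between the tips of the shut fingers; the grasp point (between the pads) lies 19 mm behind it; z points along the fingers, y is the line along which they close (so a half turn about z gives the same grasp; the last joint's range is limited). The gripper opens to 88 mm and grips with 3 to 60 N. Pads are 19 mm wide; open, the fingers measure 130 mm over their backs; the gripper's body (78 mm by 193 mm) begins 47 mm behind the grasp point.
Start: joints at [-0.868, 0.359, 0.012, 0, -1.224, -0.288], TCP at [0.272, -0.618, 0.227] pointing down, gripper open.
Joint ranges: [-3.07, 3.07], [-1.43, 2.12], [-1.02, 1.25], [-3.03, 1.67], [-3.05, -0], [-3.03, 3.03]. Speed limits (rad/s): [2.39, 2.39, 3.01, 3.14, 3.14, 3.14].

### API

Orientations are given as [roll, pitch, yaw] about the fixed x, y, z axes, in that order (R = Rz(yaw) Ry(pitch) Rx(roll)).
In Python, from station import arm, grab_frame, camera_params, spot_in gives the robot as it stands.
- The arm moves only by the shell command python3 -m jog 'ROWS' [FORCE]. ROWS is JSON, a list that holds one entry, the list of rows, each a list of 7 numbers: the shift along the tool's x, y, z in mm, then the turn, a rotation vector about the tool's x, y, z in rad, then the finger opening in mm, from 0 to 87.6. In form: [[[x, y, z, wx, wy, wz, fingers], ...]]. A call has 1 to 20 rows; each row is the pose to reach, as a shift and turn from the pose commanded when the call began, along the tool's axes at that moment; what a row does not reach only later rows make up. A row lasts 1/8 s, in which the tool goes at most 62.5 mm and 10.7 degrees, less where a joint would pass 70% of its speed; a pose out of reach is approached as far as the arm can. A call with a gripper value outside its range is refused whole. The fingers move at their own pace and stop on an object; FORCE is the grip in N (left out, the last holds). Time passes only in rows, so rows that repeat a pose let the fingers close. It gives the time, the measured TCP pose, the force, the opening and the grip force at its end, in the units of the state.
- arm.get_state(): the state, without advancing time (a new reading comes with each control period).
- grab_frame(name): name is "scene" or "top" or "wrist"; returns (picture, depth): 420x560x3 uint8, blue, green, red; 420x560 float32, m along the optical axis (not along the pixel's ray), 0 where there is no reading.
- camera_params(name): a dict with "mtx" (3x3 intrinsics, pixels), "R" (3x3) and "t" (3): a world point X has camera coordinates R X + t. Camera axes: x right, y down, z forward; pixel columns grow to the right and rows downward; lengths in m; the calibration is good to about 2 mm. A picture is of the moment at which its call begins: read the wrist's pose just before it. camera_params takes no time and is no camera call; for the wrist camera it gives the pose at the moment of the call.
- arm.job_done(): hands the job in; it is judged then, once.
Trained networks look in the newest picture that a camera, given by its name, has taken for a name from the list of things; names that differ only in an ending like _2 or _b are one class to them, and where a whole thing is asked for, a point or a joint stands for the part that bears it (a point fixed in the world has none). Each returns a list of dicts, best first, with "confidence" (0 to 1); they miss things now and then, are a little off and sometimes report something else, mostly with a low value. They report only what shows in the picture. A call takes as long as a camera call. They do not tell look-alikes from the thing itself.
- spot_in(query, camera): "uv" ([column, row] in pixels, amid what is visible of it).
The state is a dict: "t": time; "q": joint angles; "qd": joint speeds; "joint_efforts": joint torques, N m; "eef_pos": TCP position; "ee_rot": TCP orientation; "force": force on the tool from outside, world axes, zero at the start; "moment": the same for the moment, N m; "width": finger opening in m; "gripper_force": force on a finger pad.
Only numpy, scipy, OpenCV 4.12 (cv2) and the standard library are available. Lean on these libraries where they do the work, as an engineer would, in place of code of your own. Each camera call takes 0.05 s, during which the arm holds its last target. There are 200 camera calls.

## Working session

There is one attempt and no reset: what is moved stays moved. The work goes in short steps, Python scripts to look and compute and a shell command to move; the robot and the scene stay as the last step left them, time stands still between calls to the robot, and variables do not carry over. Pictures are saved under pics/ and viewed, at most 14 in all, crops included, and the job is handed in when it is done.

```bash
ls; mkdir -p pics; python3 - <<'E'
from station import arm, grab_frame, camera_params, spot_in
import cv2, numpy as np
for n in ["top","scene"]:
    im,d=grab_frame(n); cv2.imwrite(f"pics/{n}0.png",im); np.save(f"pics/{n}0.npy",d)
    p=camera_params(n); print(n,np.round(p["mtx"],1).tolist(),np.round(-p["R"].T@p["t"],3))
    for q in ["rack","minute_timer","dish_under","dish_plain","pen","stain","cup","tape"]:
        print(q,[(np.round(r["uv"]).tolist(),round(r["confidence"],2)) for r in spot_in(q,n)])
s=arm.get_state(); print({k:np.round(v,3).tolist() for k,v in s.items()})
E
```

```text
pics
top [[501.2, 0.0, 283.0], [0.0, 501.2, 212.5], [0.0, 0.0, 1.0]] [ 0.497 -0.021  1.303]
rack [([376.0, 208.0], 0.87)]
minute_timer [([276.0, 205.0], 0.59)]
dish_under [([383.0, 258.0], 0.7), ([332.0, 251.0], 0.52)]
dish_plain [([202.0, 260.0], 0.6)]
pen [([336.0, 249.0], 0.57)]
stain [([433.0, 261.0], 0.96), ([433.0, 200.0], 0.58)]
cup [([325.0, 149.0], 0.82)]
tape [([156.0, 254.0], 0.7)]
scene [[389.6, 0.0, 279.8], [0.0, 389.6, 210.9], [0.0, 0.0, 1.0]] [0.125 0.768 0.516]
rack [([312.0, 192.0], 0.63)]
minute_timer [([269.0, 226.0], 0.88)]
dish_under [([332.0, 218.0], 0.65)]
dish_plain [([276.0, 287.0], 0.98)]
pen [([329.0, 209.0], 0.7), ([277.0, 287.0], 0.18)]
stain [([326.0, 164.0], 0.83), ([368.0, 177.0], 0.81), ([309.0, 193.0], 0.25)]
cup []
tape [([244.0, 321.0], 0.66)]
{'t': 0.9, 'q': [-0.868, 0.359, 0.012, 0.0, -1.224, -0.288], 'qd': [0.002, -0.0, -0.0, 0.002, 0.0, 0.001], 'joint_efforts': [0.0, -58.236, 29.33, 7.003, 0.013, -0.0], 'eef_pos': [0.272, -0.618, 0.227], 'ee_rot': [-3.142, -0.0, -2.727], 'force': [-0.287, -0.314, -1.416], 'moment': [0.045, 0.041, -0.013], 'gripper_force': 0.0, 'width': 0.088}
```

View pics/top0.png

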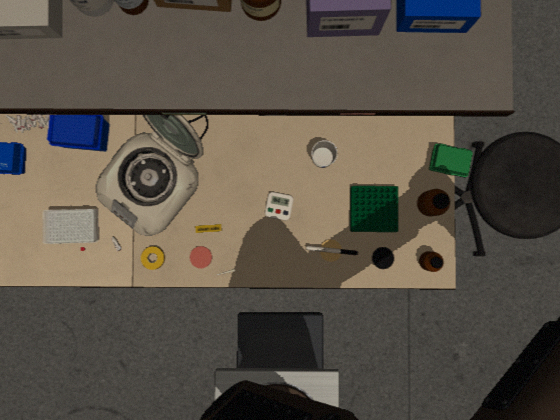

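View pics/scene0.png

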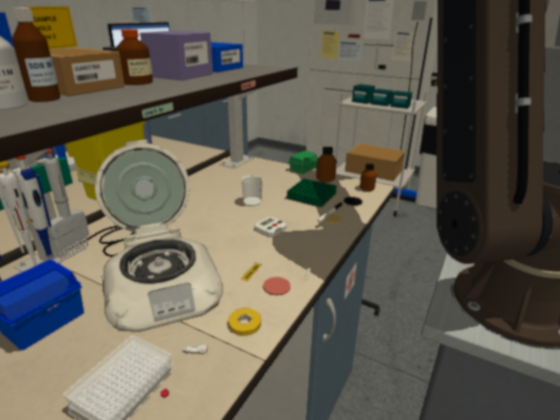

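The top view shows the pen on the cream dish at (330,249), the red dish at (201,257), the timer at (278,205), the rack at (374,208) and the cup at (322,152).
- **Dish look-alikes:** one is at (330,249), cream and under the pen. The other at (383,258) is black and not meant.
- **Bottle candidates:** (433,202) is large and (431,261) is small. The job needs the small one.

Next I'll confirm with an enlarged crop and measure.

```bash
cat > h.py <<'E'
from station import arm, grab_frame, camera_params, spot_in
import cv2, numpy as np
def unproj(n,u,v,d=None,z=None,p=None):
    p=p or camera_params(n); K,R,t=p["mtx"],p["R"],p["t"]
    r=np.array([(u-K[0,2])/K[0,0],(v-K[1,2])/K[1,1],1.0]); c=-R.T@t; w=R.T@r
    return c+w*(d if d is not None else (z-c[2])/w[2])
def cloud(n,d,p=None):
    p=p or camera_params(n); K,R,t=p["mtx"],p["R"],p["t"]
    v,u=np.mgrid[:d.shape[0],:d.shape[1]]
    C=np.stack([(u-K[0,2])/K[0,0]*d,(v-K[1,2])/K[1,1]*d,d],-1)
    return (C-t)@R
E
python3 - <<'E'
from h import *
im=cv2.imread("pics/top0.png"); d=np.load("pics/top0.npy"); X=cloud("top",d)
def comp(name,box,zlo,zhi):
    u0,v0,u1,v1=box; m=np.zeros(d.shape,np.uint8)
    s=(slice(v0,v1),slice(u0,u1)); m[s]=((X[s][...,2]>zlo)&(X[s][...,2]<zhi)&(d[s]>0))
    n,l,st,c=cv2.connectedComponentsWithStats(m); i=1+np.argmax(st[1:,4]); P=X[l==i]
    r=cv2.minAreaRect((P[:,:2]*1000).astype(np.float32))
    print(name,len(P),"rect",np.round(r[0],1),np.round(r[1],1),round(r[2],1),"z",np.round(np.percentile(P[:,2],[5,50,95]),3),"mean",np.round(P[:,:2].mean(0),4))
comp("rack",(335,170,415,245),.018,.04)
comp("timer",(255,180,300,230),.010,.03)
comp("cup",(300,130,345,175),.05,.1)
comp("plain",(180,235,222,280),.008,.03)
comp("black",(368,240,400,275),.008,.03)
comp("pendish",(300,235,365,270),.008,.022)
comp("pen",(300,235,362,270),.022,.04)
comp("small body",(415,240,455,280),.03,.12)
comp("small cap",(415,240,455,280),.08,.12)
comp("big body",(410,180,455,225),.04,.2)
comp("tape",(140,240,170,275),.008,.03)
comp("shelf",(250,60,350,125),.1,1)
c=cv2.resize(im[130:290,150:460],None,fx=2.5,fy=2.5,interpolation=cv2.INTER_CUBIC); c=cv2.convertScaleAbs(c,alpha=1.6,beta=15); cv2.imwrite("pics/crop0.png",c)
E
```

```text
rack 1498 rect [ 565.5 -248.5] [115.2 120.4] 0.2 z [0.021 0.027 0.031] mean [ 0.5654 -0.249 ]
timer 632 rect [571.8  -4.7] [65.4 66. ] 79.5 z [0.013 0.017 0.022] mean [ 0.5716 -0.0045]
cup 161 rect [ 700.6 -116.4] [61.7 63.8] 89.4 z [0.054 0.071 0.077] mean [ 0.7074 -0.1192]
plain 8 rect [456.  186.3] [13.7  6.3] 13.4 z [0.009 0.01  0.011] mean [0.4552 0.186 ]
black 8 rect [ 457.1 -281.9] [ 5.3 15. ] 77.1 z [0.008 0.009 0.014] mean [ 0.4569 -0.2822]
pendish 6 rect [ 441.  -148.4] [8.1 4.6] 63.8 z [0.009 0.009 0.011] mean [ 0.4408 -0.1485]
pen 214 rect [ 459.2 -139.7] [128.1  11.6] 84.3 z [0.023 0.026 0.031] mean [ 0.4591 -0.1393]
small body 362 rect [ 433.  -387.6] [47.6 47.2] 89.1 z [0.037 0.062 0.088] mean [ 0.4341 -0.3824]
small cap 106 rect [ 433.5 -388.3] [25.1 26.3] 31.3 z [0.082 0.085 0.09 ] mean [ 0.4333 -0.3886]
big body 653 rect [ 580.6 -391.5] [65.2 64.1] 28.0 z [0.05  0.083 0.116] mean [ 0.5786 -0.3837]
tape 373 rect [436.8 320.6] [58.8 58.8] 20.4 z [0.009 0.013 0.017] mean [0.4368 0.3201]
shelf 5569 rect [786.1 -47.9] [104.5 196.6] 0.0 z [0.334 0.34  0.344] mean [ 0.7835 -0.0471]
```

View pics/crop0.png

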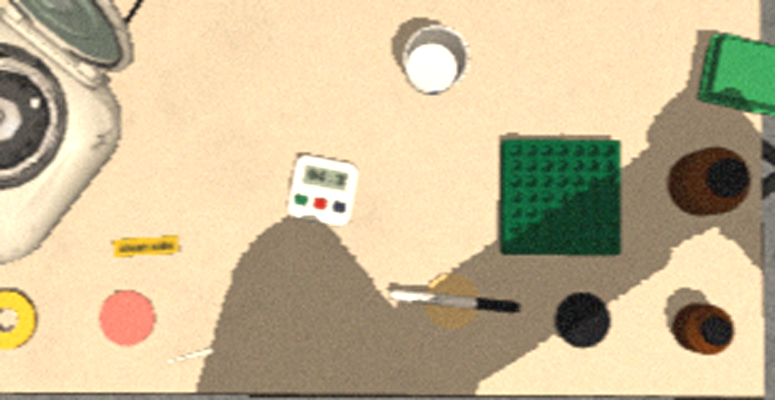

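The crop confirms the targets. The small bottle at crop (703,328) has a 47 mm body and its cap top at 85 mm. The cream dish lies under the pen at crop (452,303), and the look-alike at (582,320) is black. Now the dishes by colour, and the move to the pen.

```bash
cat >> h.py <<'E'
from scipy.spatial.transform import Rotation as Ro
def rel(x,y,z,yaw):  # tool-frame shift (mm) and turn from current pose to target, tool down
    s=arm.get_state(); R0=Ro.from_euler("xyz",s["ee_rot"]); R1=Ro.from_euler("xyz",[np.pi,0,yaw])
    sh=R0.inv().apply(np.array([x,y,z])-s["eef_pos"])*1000; w=(R0.inv()*R1).as_rotvec()
    print("t",round(s["t"],2),"rel",np.round(sh,1).tolist(),np.round(w,3).tolist())
def dish(im,lo,hi,box,n="top",z=.015):
    hsv=cv2.cvtColor(im,cv2.COLOR_BGR2HSV); m=cv2.inRange(hsv,lo,hi); k=np.zeros_like(m)
    u0,v0,u1,v1=box; k[v0:v1,u0:u1]=m[v0:v1,u0:u1]
    c=max(cv2.findContours(k,0,1)[0],key=cv2.contourArea)
    P=np.array([unproj(n,u,v,z=z)[:2] for u,v in c[:,0]]).astype(np.float32)
    o,r=cv2.minEnclosingCircle(P); mu=P.mean(0); print("dish",np.round(o,4),"r",round(r,4),"mean",np.round(mu,4)); return o
E
python3 - <<'E'
from h import *
im=cv2.imread("pics/top0.png"); h=cv2.cvtColor(im,cv2.COLOR_BGR2HSV)
d=np.load("pics/top0.npy"); X=cloud("top",d)
print("dish z",np.median(X[250:265,195:208,2]), "table",np.median(X[225:245,240:250,2]))
print(h[257,201],h[257,180],h[256,330],h[243,333],h[262,330],h[262,312],h[240,310])
dish(im,(0,90,60),(12,255,255),(180,235,222,280)); dish(im,(170,90,60),(180,255,255),(180,235,222,280))
rel(.459,-.1397,.12,-1.67)
E
```

```text
dish z 0.005884858035858053 table 0.0015513985125411955
[  4 138 157] [ 18  79 159] [ 19 141  87] [ 18 144  87] [16 77 86] [15 81 82] [ 18  83 159]
dish [0.4391 0.1969] r 0.0294 mean [0.4389 0.1969]Traceback (most recent call last):
  File "<stdin>", line 6, in <module>
  File "h.py", line 20, in dish
    c=max(cv2.findContours(k,0,1)[0],key=cv2.contourArea)
ValueError: max() iterable argument is empty
```

```bash
python3 - <<'E'
from h import *
im=cv2.imread("pics/top0.png")
dish(im,(14,110,40),(25,255,255),(315,232,350,270)); dish(im,(0,90,60),(12,255,255),(180,235,222,280))
rel(.459,-.1397,.12,-1.67)
E
```

```text
dish [ 0.4486 -0.1356] r 0.0262 mean [ 0.4443 -0.1351]
dish [0.4391 0.1969] r 0.0294 mean [0.4389 0.1969]
t 0.9 rel [-363.8, 362.2, 106.6] [0.0, -0.0, -1.057]
```

```bash
python3 -m jog '[[[-364,362,0,0,0,-1.057,40],[-364,362,0,0,0,-1.057,40],[-364,362,0,0,0,-1.057,40],[-364,362,40,0,0,-1.057,40],[-364,362,107,0,0,-1.057,40],[-364,362,107,0,0,-1.057,40],[-364,362,107,0,0,-1.057,40],[-364,362,107,0,0,-1.057,40],[-364,362,107,0,0,-1.057,40],[-364,362,107,0,0,-1.057,40],[-364,362,107,0,0,-1.057,40],[-364,362,107,0,0,-1.057,40]]]' 20; python3 - <<'E'
from h import *
p=camera_params("wrist"); im,d=grab_frame("wrist"); cv2.imwrite("pics/w1.png",im); np.save("pics/w1.npy",d)
rel(.459,-.1397,.019,-1.67)
X=cloud("wrist",d,p); print(spot_in("pen","wrist")[:2])
m=((X[...,2]>.021)&(X[...,2]<.045)&(abs(X[...,1]+.14)<.09)&(abs(X[...,0]-.46)<.05)&(d>0)).astype(np.uint8)
n,l,st,c=cv2.connectedComponentsWithStats(m); P=X[l==1+np.argmax(st[1:,4])]
print(len(P),cv2.minAreaRect((P[:,:2]*1000).astype(np.float32)),np.percentile(P[:,2],[5,50,95]))
E
```

```text
t: 2.4
eef_pos: [0.4592, -0.1405, 0.12]
ee_rot: [-3.141, 0.0, -1.671]
force: [-0.3, 0.0, 1.1]
width: 0.0399
gripper_force: 0.0
t 2.45 rel [-0.8, 0.3, 101.0] [-0.001, 0.0, -0.001]
[{'uv': [279.7, 207.6], 'confidence': 0.93}]
2016 ((459.1448974609375, -139.38238525390625), (131.19091796875, 11.737752914428711), 84.23619079589844) [0.02261446 0.02568411 0.02763598]
```

View pics/w1.png

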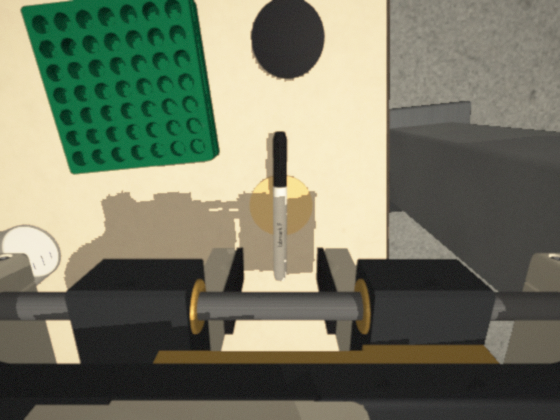

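The wrist view shows the pen at (280,208) across the cream dish at (281,205), and both cameras agree on its position. Grasp it.

```bash
python3 -m jog '[[[-1,0,60,0,0,0,40],[-1,0,85,0,0,0,30],[-1,0,100,0,0,0,26],[-1,0,100,0,0,0,0],[-1,0,100,0,0,0,0],[-1,0,100,0,0,0,0],[-1,0,100,0,0,0,0],[-1,0,100,0,0,0,0],[-1,0,85,0,0,0,0],[-1,0,50,0,0,0,0],[-1,0,50,0,0,0,0]]]' 12; python3 - <<'E'
from h import *
im,d=grab_frame("wrist"); cv2.imwrite("pics/w2.png",im)
rel(.43,.03,.03,-1.5708)
rel(.43,.03,.005,-1.5708)
E
```

```text
t: 3.88
eef_pos: [0.4612, -0.1386, 0.0719]
ee_rot: [-3.137, 0.001, -1.669]
force: [-0.0, -0.5, 0.5]
width: 0.0102
gripper_force: 12.0
t 3.92 rel [-164.8, 46.8, 40.6] [-0.003, 0.001, -0.099]
t 3.92 rel [-164.7, 46.9, 65.6] [-0.003, 0.001, -0.099]
```

```bash
python3 -m jog '[[[-60,17,0,0,0,-0.04,0],[-115,33,0,0,0,-0.08,0],[-165,47,0,0,0,-0.1,0],[-165,47,30,0,0,-0.1,0],[-165,47,50,0,0,-0.1,0],[-165,47,60,0,0,-0.1,0],[-165,47,65,0,0,-0.1,0],[-165,47,65,0,0,-0.1,0],[-165,47,65,0,0,-0.1,24],[-165,47,65,0,0,-0.1,24],[-165,47,65,0,0,-0.1,24],[-165,47,20,0,0,-0.1,60],[-165,47,-30,0,0,-0.1,87],[-165,47,-30,0,0,-0.1,87]]]'; python3 - <<'E'
from h import *
im,d=grab_frame("top"); cv2.imwrite("pics/top1.png",im); X=cloud("top",d)
p=camera_params("wrist"); im2,d2=grab_frame("wrist"); cv2.imwrite("pics/w3.png",im2)
rel(.445,-.136,.1,-1.5708)
try: dish(im,(14,110,40),(25,255,255),(310,230,350,275))
except Exception as e: print(e)
E
```

```text
t: 5.68
eef_pos: [0.4313, 0.0312, 0.1032]
ee_rot: [-3.135, 0.003, -1.569]
force: [0.0, 0.3, -1.0]
width: 0.0486
gripper_force: 0.0
t 5.78 rel [166.2, -15.9, -0.1] [-0.001, 0.001, 0.001]
dish [ 0.4588 -0.1368] r 0.0285 mean [ 0.4588 -0.1361]
```

View pics/top1.png

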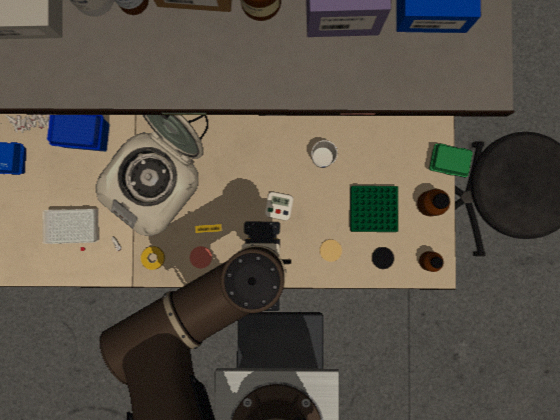

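The top view shows the cream dish uncovered at (330,250), at world (0.459, -0.137), and the pen set aside under the gripper.

```bash
python3 -m jog '[[[60,-10,0,0,0,0,87],[120,-20,0,0,0,0,87],[168,-29,0,0,0,0,87],[168,-29,30,0,0,0,87],[168,-29,70,0,0,0,87],[168,-29,90,0,0,0,87],[168,-29,97,0,0,0,87],[168,-29,97,0,0,0,87],[168,-29,97,0,0,0,50],[168,-29,97,0,0,0,50],[168,-29,97,0,0,0,50],[168,-29,97,0,0,0,50],[168,-29,97,0,0,0,50],[168,-29,80,0,0,0,50],[168,-29,60,0,0,0,50],[168,-29,60,0,0,0,50]]]' 15; python3 - <<'E'
from h import *
p=camera_params("wrist"); im2,d2=grab_frame("wrist"); cv2.imwrite("pics/w4.png",im2)
rel(.5655,-.1235,.003,-1.5708)
E
```

```text
t: 7.78
eef_pos: [0.459, -0.1378, 0.0407]
ee_rot: [-3.139, 0.0, -1.57]
force: [-0.2, 0.1, -0.3]
width: 0.0636
gripper_force: 15.0
t 7.83 rel [-14.2, -107.1, 37.0] [-0.001, 0.0, 0.001]
```

View pics/w4.png

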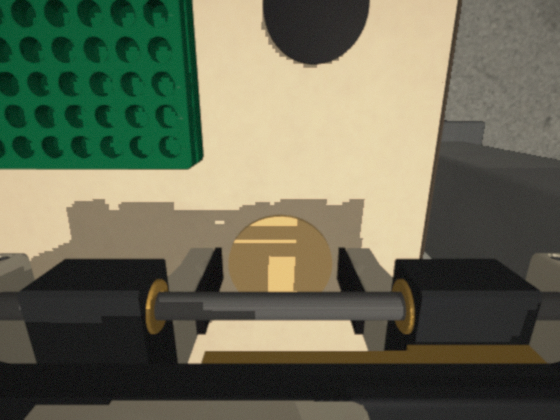

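The dish is held: width 63.6 mm, and it sits between the fingers at (280,262). Place it.

```bash
python3 -m jog '[[[-7,-50,0,0,0,0,50],[-14,-95,0,0,0,0,50],[-14,-107,10,0,0,0,50],[-14,-107,20,0,0,0,50],[-14,-107,30,0,0,0,50],[-14,-107,35,0,0,0,50],[-14,-107,37,0,0,0,50],[-14,-107,37,0,0,0,50],[-14,-107,37,0,0,0,87],[-14,-107,37,0,0,0,87],[-14,-107,37,0,0,0,87],[-14,-107,37,0,0,0,87],[-14,-107,10,0,0,0,87],[-14,-107,-30,0,0,0,87],[-14,-107,-70,0,0,0,87],[-14,-107,-70,0,0,0,87]]]'; python3 - <<'E'
from h import *
rel(.439,.197,.11,-1.5708)
E
```

```text
t: 9.82
eef_pos: [0.5674, -0.1237, 0.1131]
ee_rot: [-3.135, 0.0, -1.569]
force: [0.1, -0.9, -1.1]
width: 0.0869
gripper_force: 0.0
t 9.82 rel [-320.9, 127.9, 2.3] [-0.007, 0.0, 0.002]
```

```bash
python3 -m jog '[[[-55,22,0,0,0,0,87],[-110,44,0,0,0,0,87],[-165,66,0,0,0,0,87],[-220,88,0,0,0,0,87],[-275,110,0,0,0,0,87],[-321,128,0,0,0,0,87],[-321,128,0,0,0,0,87],[-321,128,0,0,0,0,87]]]'; python3 - <<'E'
from h import *
im,d=grab_frame("top"); cv2.imwrite("pics/top2.png",im)
dish(im,(14,105,40),(25,255,255),(305,185,347,230))
p=camera_params("wrist"); im2,d2=grab_frame("wrist"); cv2.imwrite("pics/w5.png",im2)
r=spot_in("dish_plain","wrist"); print(r[:2]); print(unproj("wrist",*r[0]["uv"],z=.015,p=p) if r else 0)
rel(.439,.197,.003,-1.5708)
E
```

```text
t: 10.82
eef_pos: [0.4362, 0.1968, 0.109]
ee_rot: [3.141, -0.001, -1.569]
force: [0.4, -0.2, -0.3]
width: 0.0866
gripper_force: 0.0
dish [ 0.5641 -0.1227] r 0.0287 mean [ 0.564  -0.1227]
[{'uv': [274.1, 209.9], 'confidence': 0.74}]
[0.44055585 0.19550647 0.015     ]
t 10.97 rel [-1.0, -2.2, 106.2] [0.001, -0.0, -0.001]
```

View pics/w5.png

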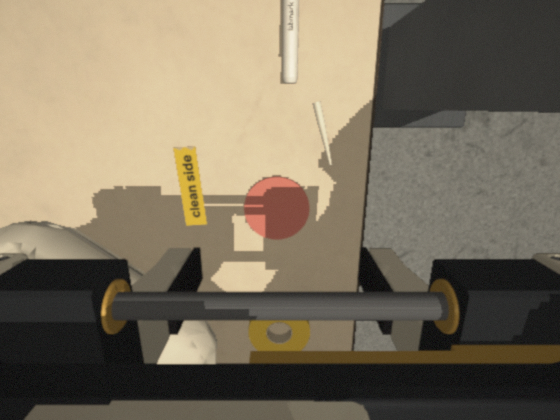

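The red dish is at (277,208), with the tape at (280,332) and the centrifuge at lower left. I'll check that the gripper body clears the centrifuge.

```bash
python3 - <<'E'
from h import *
X=cloud("top",np.load("pics/top0.npy"))
def chk(yaw,hx=.105,hy=.046):
    c=np.array([.439,.1965]); t=np.array([np.cos(yaw),np.sin(yaw)]); n=np.array([np.sin(yaw),-np.cos(yaw)])
    D=X[...,:2]-c; m=(abs(D@t)<hy)&(abs(D@n)<hx)&(X[...,2]>.03)&(X[...,2]<.4); print(yaw,m.sum(),X[m][:4].round(3).tolist())
for y in [-1.5708,-1.37,-1.17,-1.0,-2.0,-1.77]: chk(y)
m=(X[...,2]>.04)&(X[...,2]<.3)&(X[...,0]<.55)&(X[...,0]>.33)&(abs(X[...,1]-.23)<.12); P=X[m]
print(len(P), P[np.argsort(P[:,1])][:8].round(3).tolist())
E
```

```text
-1.5708 0 []
-1.37 0 []
-1.17 0 []
-1.0 0 []
-2.0 0 []
-1.77 0 []
655 [[0.548, 0.255, 0.042], [0.55, 0.257, 0.056], [0.548, 0.257, 0.044], [0.545, 0.259, 0.047], [0.548, 0.259, 0.047], [0.547, 0.259, 0.058], [0.543, 0.259, 0.044], [0.55, 0.259, 0.056]]
```

```bash
python3 -m jog '[[[0,-2,50,0,0,0,87],[0,-2,85,0,0,0,87],[0,-2,100,0,0,0,87],[0,-2,106,0,0,0,87],[0,-2,106,0,0,0,87],[0,-2,106,0,0,0,50],[0,-2,106,0,0,0,50],[0,-2,106,0,0,0,50],[0,-2,106,0,0,0,50],[0,-2,106,0,0,0,50],[0,-2,90,0,0,0,50],[0,-2,50,0,0,0,50],[0,-2,20,0,0,0,50],[0,-2,20,0,0,0,50],[0,-2,20,0,0,0,50]]]' 15; python3 - <<'E'
from h import *
p=camera_params("wrist"); im,d=grab_frame("wrist"); cv2.imwrite("pics/w6.png",im)
s=arm.get_state(); zb=s["eef_pos"][2]+.012
hsv=cv2.cvtColor(im,cv2.COLOR_BGR2HSV); m=cv2.inRange(hsv,(0,80,40),(8,255,255)); ys,xs=np.nonzero(m); print(len(xs),xs.min(),xs.max(),ys.min(),ys.max())
top=unproj("wrist",(xs.min()+xs.max())/2,ys.min(),z=zb,p=p); print("edge",top,s["eef_pos"])
rel(.5645,-.123,.10,-1.5708); rel(.5645,-.123,.019,-1.5708)
E
```

```text
t: 12.85
eef_pos: [0.4383, 0.1968, 0.0891]
ee_rot: [3.141, -0.0, -1.57]
force: [-0.2, -0.7, -1.1]
width: 0.0637
gripper_force: 15.0
6568 229 330 215 292
edge [0.43779782 0.16406947 0.10073779] [0.43812321 0.19664735 0.08873779]
t 12.9 rel [319.8, -126.1, -11.1] [0.001, -0.001, 0.001]
t 12.9 rel [319.7, -126.2, 69.9] [0.001, -0.001, 0.001]
```

```bash
python3 -m jog '[[[55,-22,0,0,0,0,50],[110,-44,0,0,0,0,50],[165,-66,0,0,0,0,50],[220,-88,0,0,0,0,50],[275,-110,0,0,0,0,50],[320,-126,0,0,0,0,50],[320,-126,20,0,0,0,50],[320,-126,45,0,0,0,50],[320,-126,55,0,0,0,50],[320,-126,55,0,0,0,50],[320,-126,55,0,0,0,50]]]'; python3 - <<'E'
from h import *
p=camera_params("wrist"); im,d=grab_frame("wrist"); cv2.imwrite("pics/w7.png",im)
rel(.5645,-.123,.0185,-1.5708)
E
```

```text
t: 14.28
eef_pos: [0.5656, -0.1225, 0.0351]
ee_rot: [-3.141, -0.0, -1.569]
force: [1.4, 0.2, -0.9]
width: 0.0633
gripper_force: 15.0
t 14.32 rel [0.5, 1.2, 16.9] [-0.001, 0.0, 0.002]
```

View pics/w7.png

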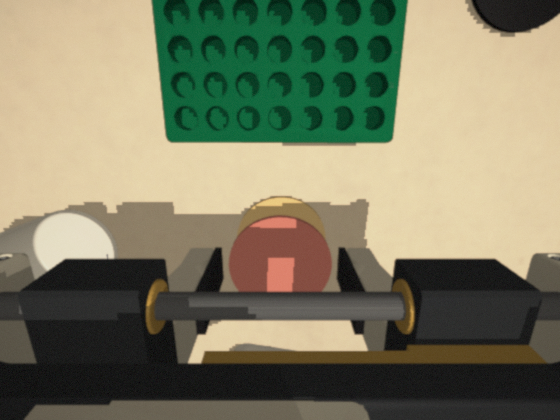

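The red dish at (280,255) sits over the cream one at (281,225), aligned sideways. Lower and release.

```bash
python3 -m jog '[[[0,1,8,0,0,0,50],[0,1,13,0,0,0,50],[0,1,16,0,0,0,50],[0,1,16.5,0,0,0,50],[0,1,16.5,0,0,0,50],[0,1,16.5,0,0,0,87],[0,1,16.5,0,0,0,87],[0,1,16.5,0,0,0,87],[0,1,16.5,0,0,0,87],[0,1,0,0,0,0,87],[0,1,-40,0,0,0,87],[0,1,-65,0,0,0,87],[0,1,-65,0,0,0,40]]]'; python3 - <<'E'
from h import *
rel(.43,.03,.1,-1.5708)
E
```

```text
t: 15.95
eef_pos: [0.5659, -0.1227, 0.1031]
ee_rot: [-3.136, 0.0, -1.569]
force: [0.7, -0.3, -0.2]
width: 0.0815
gripper_force: 0.0
t 15.95 rel [-152.9, 135.7, 2.4] [-0.006, 0.0, 0.001]
```

```bash
python3 -m jog '[[[-50,45,0,0,0,0,40],[-100,90,0,0,0,0,40],[-153,135,0,0,0,0,40],[-153,135,0,0,0,0,40],[-153,135,0,0,0,0,40]]]'; python3 - <<'E'
from h import *
im,d=grab_frame("top"); cv2.imwrite("pics/top3.png",im)
dish(im,(0,90,30),(12,255,255),(305,185,347,230),z=.03)
p=camera_params("wrist"); im,d=grab_frame("wrist"); cv2.imwrite("pics/w8.png",im)
X=cloud("wrist",d,p)
m=((X[...,2]>.006)&(X[...,2]<.045)&(abs(X[...,1]-.03)<.09)&(abs(X[...,0]-.43)<.04)&(d>0)).astype(np.uint8)
n,l,st,c=cv2.connectedComponentsWithStats(m); P=X[l==1+np.argmax(st[1:,4])]
print(len(P),cv2.minAreaRect((P[:,:2]*1000).astype(np.float32)),np.percentile(P[:,2],[5,50,95])); r=spot_in("pen","wrist"); print(r[:1], unproj("wrist",*r[0]["uv"],z=.01,p=p))
rel(.43,.03,.004,-1.5708)
E
```

```text
t: 16.58
eef_pos: [0.4282, 0.0309, 0.1]
ee_rot: [-3.141, 0.0, -1.567]
force: [0.5, 0.1, 0.4]
width: 0.0406
gripper_force: 0.0
dish [ 0.5635 -0.1205] r 0.0298 mean [ 0.563 -0.121]
2132 ((428.4416809082031, 29.370925903320312), (131.50917053222656, 11.638111114501953), 89.96934509277344) [0.00754286 0.01086537 0.0128087 ]
[{'uv': [278.6, 205.3], 'confidence': 0.76}] [0.4293359  0.02441923 0.01      ]
t 16.73 rel [-0.2, -0.7, 95.6] [-0.0, 0.0, 0.001]
```

View pics/w8.png

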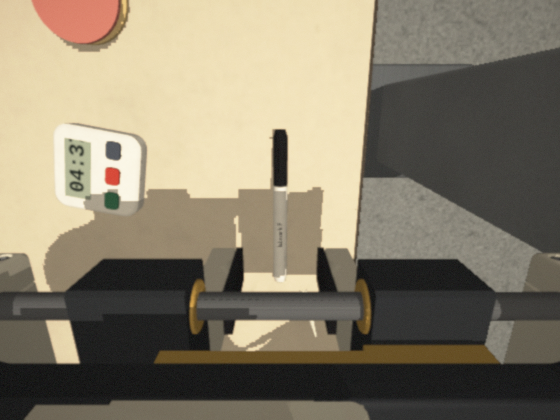

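The wrist view shows the pen at (280,205), at world (0.4285, 0.029), and the stacked dishes at (85,20). Pick up the pen.

```bash
python3 -m jog '[[[0,0,60,0,0,0,30],[0,0,85,0,0,0,26],[0,0,95,0,0,0,24],[0,0,95,0,0,0,24],[0,0,95,0,0,0,0],[0,0,95,0,0,0,0],[0,0,95,0,0,0,0],[0,0,95,0,0,0,0],[0,0,80,0,0,0,0],[0,0,40,0,0,0,0],[0,0,10,0,0,0,0],[0,0,0,0,0,0,0],[0,0,0,0,0,0,0]]]' 12; python3 - <<'E'
from h import *
rel(.5635,-.1215,.06,-2.7708); rel(.5635,-.1215,.034,-2.7708)
E
```

```text
t: 18.35
eef_pos: [0.429, 0.0303, 0.0999]
ee_rot: [-3.14, 0.001, -1.57]
force: [-0.1, 0.5, -1.1]
width: 0.0102
gripper_force: 12.0
t 18.35 rel [152.0, -134.3, 39.9] [-0.001, 0.002, 1.201]
t 18.35 rel [152.0, -134.3, 65.9] [-0.001, 0.002, 1.201]
```

```bash
python3 -m jog '[[[50,-44,0,0,0,0.18,0],[100,-88,0,0,0,0.36,0],[152,-134,0,0,0,0.54,0],[152,-134,0,0,0,0.72,0],[152,-134,0,0,0,0.9,0],[152,-134,10,0,0,1.08,0],[152,-134,35,0,0,1.2,0],[152,-134,55,0,0,1.2,0],[152,-134,61,0,0,1.2,0],[152,-134,64,0,0,1.2,0],[152,-134,65,0,0,1.2,0],[152,-134,65,0,0,1.2,0]]]'; python3 - <<'E'
from h import *
print(np.round(arm.get_state()["force"],2))
rel(.5635,-.1215,.034,-2.7708)
E
```

```text
t: 19.85
eef_pos: [0.5633, -0.1218, 0.0351]
ee_rot: [-3.141, 0.001, -2.77]
force: [0.3, 0.4, -0.2]
width: 0.0097
gripper_force: 12.0
[ 0.26  0.39 -0.21]
t 19.85 rel [-0.2, 0.2, 1.1] [-0.0, 0.001, 0.001]
```

Lower slightly until contact, release and retreat straight up.

```bash
python3 -m jog '[[[0,0,0.5,0,0,0,0],[0,0,0.5,0,0,0,0],[0,0,0.5,0,0,0,30],[0,0,0.5,0,0,0,30],[0,0,0.5,0,0,0,30],[0,0,-15,0,0,0,30],[0,0,-50,0,0,0,30],[0,0,-90,0,0,0,60],[0,0,-110,0,0,0,87],[0,0,-110,0,0,0,87]]]'; python3 - <<'E'
from h import *
rel(.4335,-.3883,.15,-3.1416); rel(.4335,-.3883,.03,-3.1416)
p=camera_params("wrist"); im,d=grab_frame("wrist"); cv2.imwrite("pics/w9.png",im); X=cloud("wrist",d,p)
m=((X[...,2]>.034)&(X[...,2]<.06)&(abs(X[...,1]+.122)<.09)&(abs(X[...,0]-.56)<.09)&(d>0)).astype(np.uint8)
n,l,st,c=cv2.connectedComponentsWithStats(m); P=X[l==1+np.argmax(st[1:,4])]
print(len(P),cv2.minAreaRect((P[:,:2]*1000).astype(np.float32)),np.percentile(P[:,2],[5,50,95]))
E
```

```text
t: 21.1
eef_pos: [0.5644, -0.1218, 0.1476]
ee_rot: [-3.14, 0.005, -2.769]
force: [0.6, -0.5, -0.0]
width: 0.0542
gripper_force: 0.0
t 21.1 rel [218.8, -200.7, -3.1] [-0.001, 0.005, 0.372]
t 21.1 rel [219.4, -200.5, 116.9] [-0.001, 0.005, 0.372]
1896 ((562.67529296875, -122.58065795898438), (132.02828979492188, 11.386425018310547), 21.007450103759766) [0.03729418 0.04047687 0.04252481]
```

View pics/w9.png

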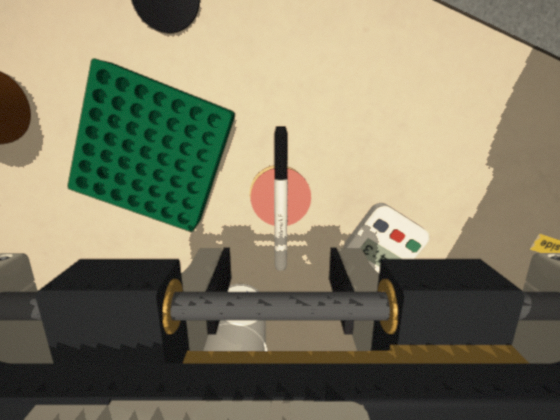

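The wrist view shows the pen at (280,198) across the red dish at (280,195). The pen top is at z 0.0405 and the two are centred. Now go above the small bottle.

```bash
python3 -m jog '[[[44,-40,-5,0,0,0.1,87],[88,-80,-5,0,0,0.2,87],[132,-120,-5,0,0,0.37,87],[176,-160,-5,0,0,0.37,87],[219,-200,-5,0,0,0.37,87],[219,-200,-3,0,0,0.37,87],[219,-200,-3,0,0,0.37,87],[219,-200,-3,0,0,0.37,87]]]' 25; python3 - <<'E'
from h import *
p=camera_params("wrist"); im,d=grab_frame("wrist"); cv2.imwrite("pics/w10.png",im); X=cloud("wrist",d,p)
for lo,hi in [(.07,.1),(.035,.062)]:
    m=((X[...,2]>lo)&(X[...,2]<hi)&(abs(X[...,1]+.388)<.05)&(abs(X[...,0]-.4335)<.05)&(d>0))
    P=X[m]; print(m.sum(),cv2.minAreaRect((P[:,:2]*1000).astype(np.float32)),P[:,2].max())
print(spot_in("stain","wrist"))
rel(.4335,-.388,.03,-3.1416)
E
```

```text
t: 22.15
eef_pos: [0.4321, -0.3868, 0.1473]
ee_rot: [3.141, -0.0, -3.138]
force: [-0.2, 0.4, -0.1]
width: 0.0868
gripper_force: 0.0
1135 ((432.2484130859375, -389.2452087402344), (27.054725646972656, 27.149765014648438), 33.78660583496094) 0.08755721997675424
1228 ((429.9703063964844, -389.3730773925781), (44.68772888183594, 48.03730010986328), 0.4790177047252655) 0.06198873421066226
[{'uv': [273.8, 333.7], 'confidence': 0.87}, {'uv': [275.3, 203.3], 'confidence': 0.62}]
t 22.25 rel [-1.2, -1.3, 117.6] [0.0, -0.0, 0.004]
```

View pics/w10.png

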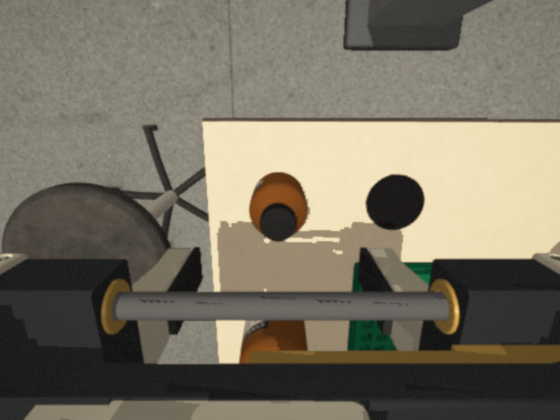

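The small bottle is at (278,205) with its cap at (278,222), centred near (0.4325, -0.389). The big one is well clear at (275,340). Grasp the body.

```bash
python3 -m jog '[[[0,-2,50,0,0,0,87],[0,-2,85,0,0,0,87],[0,-2,105,0,0,0,87],[0,-2,115,0,0,0,87],[0,-2,115,0,0,0,87],[0,-2,115,0,0,0,40],[0,-2,115,0,0,0,40],[0,-2,115,0,0,0,40],[0,-2,115,0,0,0,40],[0,-2,115,0,0,0,40],[0,-2,115,0,0,0,40],[0,-2,105,0,0,0,40],[0,-2,75,0,0,0,40],[0,-2,75,0,0,0,40]]]' 25; python3 - <<'E'
from h import *
p=camera_params("wrist"); im,d=grab_frame("wrist"); cv2.imwrite("pics/w11.png",im); X=cloud("wrist",d,p)
s=arm.get_state(); e=s["eef_pos"]; m=(abs(X[...,0]-.433)<.03)&(abs(X[...,1]+.388)<.03)&(X[...,2]>.105)&(X[...,2]<.14)&(d>0); P=X[m]
print(len(P),(P[:,:2].min(0)+P[:,:2].max(0))/2 if len(P) else 0,e,s["force"])
rel(.6583,-.0207,.15,-3.1416);rel(.6583,-.0207,.032,-3.1416)
E
```

```text
t: 24.0
eef_pos: [0.4332, -0.3906, 0.0752]
ee_rot: [-3.139, 0.004, -3.139]
force: [0.8, -1.1, -1.8]
width: 0.0492
gripper_force: 25.0
4565 [ 0.43069705 -0.38800002] [ 0.43235317 -0.38999784  0.07383711] [ 0.41283929  0.16153516 -1.40157475]
t 24.05 rel [-226.8, 368.8, -76.0] [-0.001, 0.002, 0.002]
t 24.05 rel [-226.5, 368.9, 42.0] [-0.001, 0.002, 0.002]
```

```bash
python3 -m jog '[[[0,0,-40,0,0,0,40],[0,0,-76,0,0,0,40],[-20,33,-76,0,0,0,40],[-50,82,-76,0,0,0,40],[-80,131,-76,0,0,0,40],[-110,180,-76,0,0,0,40],[-140,229,-76,0,0,0,40],[-170,278,-76,0,0,0,40],[-200,327,-76,0,0,0,40],[-220,359,-76,0,0,0,40],[-227,369,-76,0,0,0,40],[-227,369,-76,0,0,0,40],[-227,369,-40,0,0,0,40],[-227,369,0,0,0,0,40],[-227,369,0,0,0,0,40],[-227,369,0,0,0,0,40]]]'; python3 - <<'E'
from h import *
rel(.6583,-.0207,.032,-3.1416)
im,d=grab_frame("scene"); cv2.imwrite("pics/s2.png",cv2.resize(im[130:300,180:400],None,fx=3,fy=3))
E
```

```text
t: 26.05
eef_pos: [0.6586, -0.0211, 0.0741]
ee_rot: [-3.141, 0.001, -3.14]
force: [0.9, -0.1, -0.6]
width: 0.0497
gripper_force: 25.0
t 26.05 rel [0.3, 0.4, 42.1] [-0.0, 0.001, 0.001]
```

View pics/s2.png

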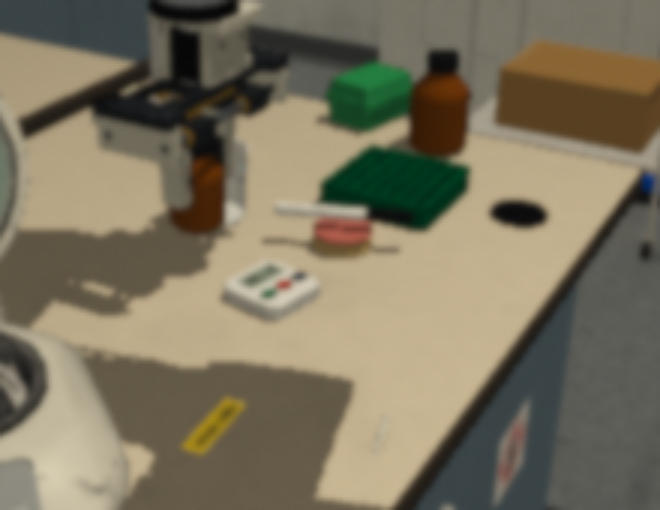

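The bottle hangs upright behind the timer at (200,195), and the stack stands at (343,230). Lower it by 40, release and rise.

```bash
python3 -m jog '[[[0,0,20,0,0,0,40],[0,0,32,0,0,0,40],[0,0,37,0,0,0,40],[0,0,40,0,0,0,40],[0,0,40,0,0,0,40],[0,0,40,0,0,0,40],[0,0,40,0,0,0,68],[0,0,40,0,0,0,68],[0,0,40,0,0,0,68],[0,0,40,0,0,0,68],[0,0,15,0,0,0,68],[0,0,-35,0,0,0,68],[0,0,-80,0,0,0,68],[60,0,-80,0,0,0,68],[120,60,-80,0,0,0,68],[180,120,-80,0,0,0,68],[200,140,-80,0,0,0,68],[200,140,-80,0,0,0,68]]]'; python3 - <<'E'
from h import *
im,d=grab_frame("top"); cv2.imwrite("pics/top4.png",im); X=cloud("top",d)
c=cv2.resize(im[110:290,250:460],None,fx=3,fy=3); cv2.imwrite("pics/c4.png",c)
def rc(n,b,lo,hi):
    m=(X[...,0]>b[0])&(X[...,0]<b[1])&(X[...,1]>b[2])&(X[...,1]<b[3])&(X[...,2]>lo)&(X[...,2]<hi)&(d>0); P=X[m]
    r=cv2.minAreaRect((P[:,:2]*1000).astype(np.float32)); print(n,np.round(r[0],1),np.round(r[1],1),round(r[2],1)); return np.array(r[0])/1000
b=rc("cap",(.60,.70,-.07,.03),.078,.1); rc("cup",(.64,.75,-.17,-.07),.05,.1)
rc("pen",(.48,.65,-.19,-.05),.033,.06); rc("tape",(.39,.48,.27,.37),.008,.03)
a=-.183; D=b-[.5718,-.0047]; print("bottle in timer",D@[np.cos(a),np.sin(a)],D@[-np.sin(a),np.cos(a)])
dish(im,(0,90,30),(12,255,255),(305,185,347,230),z=.03)
s=arm.get_state(); print(s["eef_pos"])
E
```

```text
t: 28.35
eef_pos: [0.4557, 0.1212, 0.1532]
ee_rot: [3.14, 0.001, -3.136]
force: [0.4, 0.1, 1.1]
width: 0.0677
gripper_force: 0.0
cap [659.  -21.7] [26.5 24.5] 0.1
cup [ 700.5 -116.5] [62.7 62.3] 0.9
pen [ 554.5 -128.9] [147.3  41.4] 36.5
tape [447.8 334. ] [24.  55.1] 47.8
bottle in timer 0.08886479867029534 -0.0008373741237527395
dish [ 0.5606 -0.115 ] r 0.028 mean [ 0.5575 -0.1081]
[0.45626046 0.1210516  0.15323793]
```

View pics/c4.png

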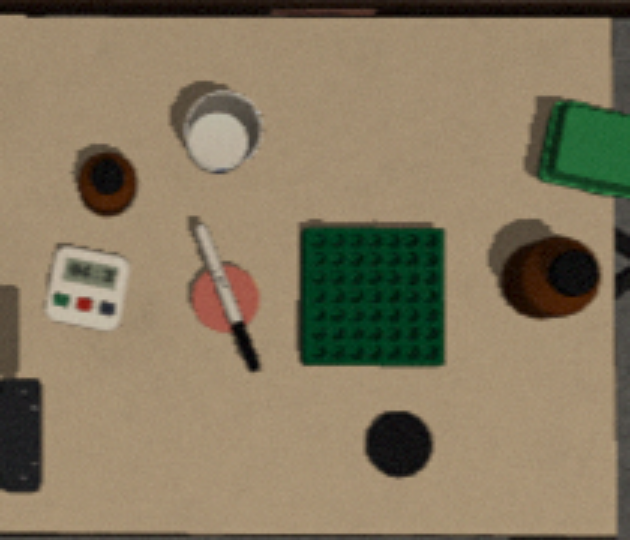

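The bottle stands centred 89 mm behind the timer, at crop (105,183). The pen lies centred on the red dish at (225,295), and the beaker hasn't moved. Hand in.

```bash
python3 -c "
from station import arm
print(arm.job_done())"
```

```text
the job is handed in; nothing more can be done
None
```

The job is handed in at about 28 s: both dishes are stacked left of the rack with the pen across the top, the small brown bottle is upright about 89 mm behind the timer's centre, the beaker measured unmoved, and the tape roll, never approached, was partly hidden in the last picture; no verdict was returned.

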